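# Tare the dish on the jeweller's balance

### The job

The empty weighing dish is already on the pan of the jeweller's balance; get the balance ready to weigh with it. Press the round power key at the left end of the key row (as seen from the front, where the keys are) fully down and let it come up, then push the sliding glass top of the draft shield fully shut (it has a raised lip to push against), and only then press the wide tare key at the right end fully down and let it come up. This is all fingertip pressing and pushing: do not pick anything up, press no other key, and leave the dish and the things standing around the balance where they are.

Things in the scene. Friction and masses are not known exactly. Their poses are not given: they have to be found in the camera images.
- balance: White bench balance, fixed, 300 deep x 220 wide. Origin: centre of its footprint on the table; x points from its front (key side, facing the robot) to its back, y to the left seen from the front. Key panel in the front 105 mm, sloping 10 degrees: 36 mm high at the front edge, 55 mm at its rear. The key row runs along y, 120 mm in front of the origin, with a flat display behind it.
- top (a joint): Sliding flat glass top of the draft shield, black front strip with a raised black lip. Value in m: 0 = fully shut, grows as it slides to the back (balance +x), at most 0.12; starts 0.06 to 0.10 open. Stays where left; 1.2 N friction, light damping. Upper face of the glass 145 mm above the table.
- lip (a point): Middle of the upper edge of the raised lip on the sliding top, 165 mm above the table. The lip: a black bar 100 mm long (along balance y), 10 mm thick (5 mm each side of this point along balance x), 20 mm high above the glass. The glass goes on 163 mm behind it, so a fingertip held above the glass can push its rear side. Shut, this point lies 23 mm in front of the balance's origin.
- key_power (a joint): Power key travel in m: 0 = up, 0.004 = fully down; springs back, 1 N to start, 4.5 N fully down. It moves square to the 10 degree panel.
- key_power_face (a point): Centre of the upper face of the power key: round, 20 mm dia., black with a small white power symbol, at the left end of the row (balance y = +80 mm); face 8 mm above the panel when up, 4 mm when down. Next key centre 40 mm to the right.
- key_tare (a joint): Tare key travel in m: 0 = up, 0.004 = fully down; spring as the power key.
- key_tare_face (a point): Centre of the upper face of the tare key: wide, 34 mm along the row x 17 mm, black with a white dash, at the right end of the row (balance y = -78 mm); face 8 mm above the panel when up, 4 mm when down. Next key centre 46 mm to the left.
- shield (a point): Centre of the draft shield, on the balance deck 55 mm above the table and 55 mm behind the origin of the balance: four glass walls, 170 x 170 mm outside, with metal posts and runners up to 141 mm above the table. Inside, centred here, a round steel pan, 84 mm dia., its top 66 mm above the table.
- dish: Empty round black plastic weighing dish, 56 mm dia. x 14 mm high, loose on the pan inside the draft shield. Origin: centre of its underside.
- jar: Clip-top glass jar, 90 mm dia. x 109 mm high, loose, near the balance. Origin: centre of its underside.
- weight: Brass calibration weight with a knob, 27 mm dia. x 47 mm high, loose, near the balance. Origin: centre of its underside.
- clamp: Wooden ring clamp lying flat, 140 x 28 x 28 mm, loose, near the balance. Origin: centre of its underside; x along its length.
- key_a (a joint): Travel in m of the left one of the three small keys between power and tare (each 16 mm along the row x 12 mm, black, plain, balance y = 40 mm, face 8 mm above the panel): 0 = up, 0.004 = fully down. Not to be pressed.
- key_b (a joint): Travel in m of the middle one of the three small keys between power and tare (each 16 mm along the row x 12 mm, black, plain, balance y = 4 mm, face 8 mm above the panel): 0 = up, 0.004 = fully down. Not to be pressed.
- key_c (a joint): Travel in m of the right one of the three small keys between power and tare (each 16 mm along the row x 12 mm, black, plain, balance y = -32 mm, face 8 mm above the panel): 0 = up, 0.004 = fully down. Not to be pressed.
Mind the look-alikes: they are no part of the job. There is more than one size of the jar; the one meant has the size given above.

How it is judged (in metres and radians):
On the way, in this order (a step that is already met when the one before it is completed fails the run):
1. the power key is pressed fully down while the sliding top is still open (value of joint key_power above 0.0025 m and value of joint top above 0.03 m), for 0.05 s.
2. the power key is let go and the sliding top is pushed fully shut (value of joint key_power below 0.001 m and value of joint top below 0.004 m), for 0.1 s.
3. the tare key is pressed fully down with the top shut (value of joint key_tare above 0.0025 m and value of joint top below 0.004 m), for 0.05 s.
At the end, for the whole second after the job is handed in: The sliding top is within 4 mm of fully shut, both keys have sprung back (within 1 mm of up), the dish lies flat within 10 mm of where it was, and the jar, weight and clamp stand at rest within 20 mm of where they were (all of step 2 and value of joint key_tare below 0.001 m and distance of dish from where it was at the start of the episode below 0.01 m and angle between each of dish, jar, weight, clamp's own z axis and vertical below 0.1 rad and distance of each of jar, weight, clamp from where it was at the start of the episode below 0.02 m and linear speed of each of jar, weight, clamp, dish below 0.02 m/s); the robot touches nothing.
It fails at once if the tare key is pressed while the draft shield is open (value of joint key_tare above 0.002 m and value of joint top above 0.006 m).
It fails at once if the power key is pressed again once the shield is shut (switching the balance off) (value of joint key_power above 0.002 m and value of joint top below 0.006 m).
It fails at once if one of the three small keys between the power key and the tare key is pressed (half way down or more) (value of joint any of key_a, key_b, key_c above 0.002 m).
It fails at once if the dish is moved or lifted by more than 10 mm (distance of dish from where it was at the start of the episode above 0.01 m).
It fails at once if the jar, the weight or the clamp is moved, lifted (20 mm) or tipped over (distance of any of jar, weight, clamp from where it was at the start of the episode above 0.02 m or angle between any of jar, weight, clamp's own z axis and vertical above 0.3 rad).
It also fails if it takes over 51 s, if anything falls off the work surface, if the arm or the gripper's body presses on something with over 40 N, if the wrist force passes 120 N, or if a joint passes its speed limit or range.

### The arm

A 6-joint arm with a two-finger parallel gripper is mounted at the origin on the work surface. World frame = base frame: x ahead of the robot, y to its left, z up, the work surface at z = 0. Lengths are in m, angles in degrees, forces in N, time in s.
With the tool pointing down it reaches from about 0.25 to 0.725 m from the base axis. Payload 9.7 kg.
Tool frame: the origin (TCP) lies at the very end of the fingers, on their centre line; the grasp point (between the pads) lies 19 mm behind it; z points along the fingers, y is the direction in which the jaws open and shut (so a half turn about z gives the same grasp; the last joint's range is limited). The gripper opens to 85 mm and grips with 20 to 120 N. Pads are 22 mm wide; open, the fingers measure 114 mm over their backs; the gripper's body (76 mm by 85 mm) begins 54 mm behind the grasp point. The pads swing forward as they close: fully open they stand 13 mm farther back than shut.
Start: joints at [72.708, 4.979, 10.078, 95.1, 0, 90], TCP at [0.163, 0.525, 0.201] pointing down, gripper open.
Joint ranges: [-179.16, 179.16], [-48.56, 103.87], [-65.8, 70.77], [-126.05, 130.52], [-82.76, 87.17], [-180, 180]. Speed limits (degrees/s): [127.2, 127.2, 147.25, 180, 180, 180].

### API

Orientations are given as [roll, pitch, yaw] about the fixed x, y, z axes, in that order (R = Rz(yaw) Ry(pitch) Rx(roll)).
In Python, from workcell import bot gives the robot as it stands.
- The arm moves only by the shell command python3 -m pendant 'ROWS' [FORCE]. ROWS is JSON, a list that holds one entry, the list of rows, each a list of 7 numbers: the shift along the tool's x, y, z in cm, then the turn, a rotation vector about the tool's x, y, z in rad, then the opening in per cent of the stroke, from 0 (shut) to 100 (fully open). In form: [[[dx, dy, dz, ax, ay, az, gripper], ...]]. A call has 1 to 5 rows; each row shifts and turns the pose as measured when the row begins, along the tool's axes as they then stand; what a row does not reach is not made up. A row lasts 1/12 s, in which the tool goes at most 41.7 mm and 7.16 degrees, less where a joint would pass 70% of its speed; a pose out of reach is approached as far as the arm can. A call with a gripper value outside its range is refused whole. The fingers move at their own pace and stop on an object; FORCE is the grip in N (left out, the last holds). Time passes only in rows, so rows that do not move let the fingers close. It gives the time, the measured TCP pose, the force and the opening at its end, in the units of the state.
- bot.get_obs(): the state, without advancing time (a new reading comes with each control period).
- bot.camera(name): name is "scene" or "top"; returns the picture (400x640x3 uint8, red, green, blue); there is no depth.
- bot.get_calibration(name): a dict with "intrinsics" (3x3 intrinsics, pixels), "pose" (4x4, takes a point from camera to world coordinates). Camera axes: x right, y down, z forward; pixel columns grow to the right and rows downward; lengths in m; the calibration is good to about 2 mm. A picture is of the moment at which its call begins. get_calibration takes no time and is no camera call.
- bot.job_done(): hands the job in, once; it reports no verdict.
Trained networks look in the newest picture that a camera, given by its name, has taken for a name from the list of things; names that differ only in an ending like _2 or _b are one class to them, and where a whole thing is asked for, a point or a joint stands for the part that bears it (a point fixed in the world has none). Each returns a list of dicts, best first, with "confidence" (0 to 1); they miss things now and then, are a little off and sometimes report something else, mostly with a low value. They report only what shows in the picture. A call takes as long as a camera call. They do not tell look-alikes from the thing itself.
- bot.masks_of(camera, thing): "pixels" (400x640 bool, what is visible of it) and "extent" ([left, top, right, bottom] in pixels, round what is visible of it).
- bot.mark_of(camera, thing): "uv" ([column, row] in pixels: a listed point, or the origin of a listed thing).
The state is a dict: "time": time; "q": joint angles; "qd": joint speeds; "joint_efforts": joint torques, N m; "ee_pos": TCP position; "tcp_rot": TCP orientation; "wrist_force": force on the tool from outside, world axes, zero at the start; "torque": the same for the moment, N m; "opening": finger opening in m.
Only numpy, scipy, OpenCV 4.12 (cv2) and the standard library are available. Lean on these libraries where they do the work, as an engineer would, in place of code of your own. Each camera call takes 0.05 s, during which the arm holds its last target. There are 200 camera calls.

## Working session

There is one attempt and no reset: what is moved stays moved. The work goes in short steps, Python scripts to look and compute and a shell command to move; the robot and the scene stay as the last step left them, time stands still between calls to the robot, and variables do not carry over. Pictures are saved under pics/ and viewed, about 8 in all and at most 12, crops included, and the job is handed in when it is done.

```bash
mkdir -p pics
cat > h.py <<'E'
import numpy as np, cv2
from workcell import bot
from scipy.spatial.transform import Rotation as R
def ray(cam,uv,z):
    c=bot.get_calibration(cam);K=np.array(c["intrinsics"]);T=np.array(c["pose"])
    d=T[:3,:3]@np.linalg.solve(K,[uv[0],uv[1],1]);o=T[:3,3]
    return o+d*(z-o[2])/d[2]
def proj(cam,p):
    c=bot.get_calibration(cam);K=np.array(c["intrinsics"]);T=np.array(c["pose"])
    q=K@(T[:3,:3].T@(np.array(p)-T[:3,3]));return q[:2]/q[2]
E
python3 - <<'E'
from h import *
ims={}
for c in("top","scene"):
    im=bot.camera(c);cv2.imwrite(f"pics/{c}0.png",im[:,:,::-1])
    for n,z in[("balance",0),("lip",.165),("key_power_face",.052),("key_tare_face",.052),("key_a",.052),("key_b",.052),("key_c",.052),("shield",.055),("dish",.066),("jar",0),("weight",0),("clamp",0)]:
        try:
            for m in bot.mark_of(c,n)[:2]: print(c,n,np.round(m["uv"],1),round(m["confidence"],2),ray(c,m["uv"],z).round(4))
        except Exception as e: print(c,n,e)
    print(np.array(bot.get_calibration(c)["pose"]).round(3).tolist())
o=bot.get_obs();print({k:np.round(v,3) for k,v in o.items()})
E
```

```text
top balance [316.4 178.5] 0.96 [0.5851 0.023  0.    ]
top lip [316.3 145.7] 0.81 [0.6285 0.0205 0.165 ]
top key_power_face [277.6 231.3] 0.43 [0.458  0.1039 0.052 ]
top key_tare_face [347.1 232.7] 0.43 [ 0.4592 -0.0496  0.052 ]
top key_a it knows: balance, clamp, dish, jar, key_power_face, key_tare_face, lip, shield, weight
top key_b it knows: balance, clamp, dish, jar, key_power_face, key_tare_face, lip, shield, weight
top key_c it knows: balance, clamp, dish, jar, key_power_face, key_tare_face, lip, shield, weight
top shield [320.4 151.5] 0.86 [0.6387 0.0143 0.055 ]
top dish [323.6 155.6] 0.52 [0.6275 0.0067 0.066 ]
top jar [456.9 198.5] 0.91 [ 0.5466 -0.305   0.    ]
top jar [453.7 142.9] 0.91 [ 0.6779 -0.2978  0.    ]
top weight [394.9 184.8] 0.55 [ 0.5749 -0.161   0.    ]
top clamp [237.8 153.5] 0.85 [0.64   0.2111 0.    ]
top clamp [317.7 148.2] 0.61 [0.6574 0.022  0.    ]
[[0.028, -0.995, 0.101, 0.441], [-0.999, -0.026, 0.022, -0.006], [-0.02, -0.101, -0.995, 1.052], [0.0, 0.0, 0.0, 1.0]]
scene balance [302.1 224.6] 0.67 [0.5818 0.0215 0.    ]
scene lip [288.9 205. ] 0.69 [0.6
[... 680 characters left out ...]
e weight [265.9 180.7] 0.6 [ 0.5786 -0.1502  0.    ]
scene clamp [330.  289.2] 0.61 [ 0.6362  0.2053 -0.    ]
[[-0.785, 0.539, -0.305, 0.895], [0.619, 0.689, -0.376, 0.432], [0.007, -0.484, -0.875, 1.113], [0.0, 0.0, 0.0, 1.0]]
{'time': np.float64(1.0), 'q': array([72.709,  4.978, 10.08 , 95.102, -0.   , 90.001]), 'qd': array([-0.105,  0.054,  0.037,  0.057,  0.086,  0.005]), 'joint_efforts': array([ 1.0000e-03, -5.2010e+01,  4.6487e+01,  1.0000e-03,  0.0000e+00,
       -0.0000e+00]), 'ee_pos': array([0.163, 0.525, 0.201]), 'tcp_rot': array([-179.999,    0.   ,  162.708]), 'wrist_force': array([-0.511,  0.017, -0.277]), 'torque': array([ 0.059, -0.006,  0.017]), 'opening': np.float64(0.085)}
```

View pics/top0.png

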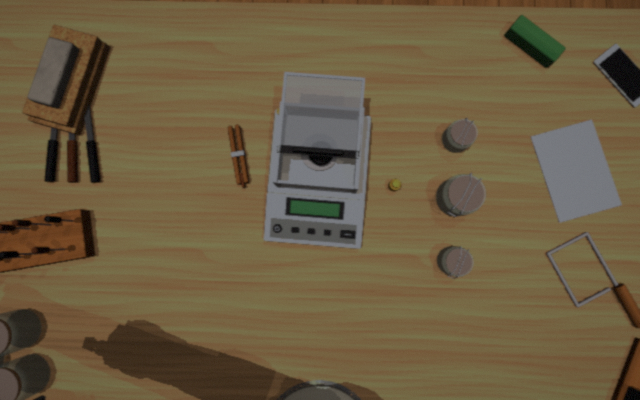

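View pics/scene0.png

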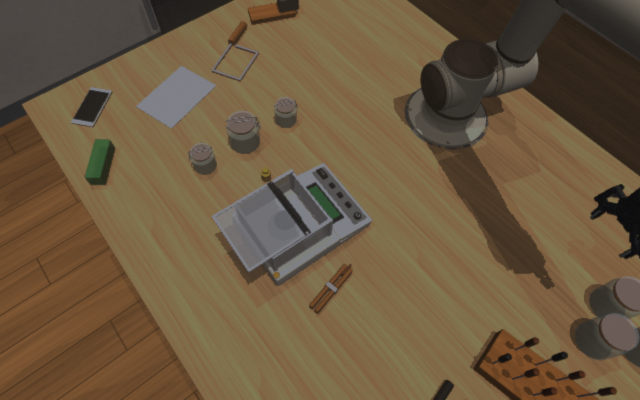

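The top view shows the balance at columns 265-370, rows 73-247: keys along row ~231, with power at col 277 and tare at col 347, and the lip at about (318,151). The wanted jar is the middle one at (460,195). Next I refine the balance pose with enlarged crops.

```bash
cat >> h.py <<'E'
def dark(cam,im,x0,y0,x1,y1,thr,sc=1):
    g=im[y0:y1,x0:x1].max(2); n,l,s,c=cv2.connectedComponentsWithStats((g<thr).astype('uint8'))
    return [(s[i,4],(c[i]+[x0,y0]).round(1),s[i,:4]+[x0,y0,0,0]) for i in range(1,n) if s[i,4]>=6]
E
python3 - <<'E'
from h import *
from scipy.optimize import least_squares
im=cv2.imread("pics/top0.png")
for d in dark("top",im,266,220,360,245,75): print(d)
m=[x for x in bot.masks_of("top","balance")][:1]
im2=cv2.imread("pics/scene0.png")
for d in dark("scene",im2,310,160,370,225,75): print(d)
a=cv2.resize(im[65:250,260:375],None,fx=4,fy=3,interpolation=cv2.INTER_CUBIC)
a=cv2.resize(im[125:250,260:375],None,fx=4.6,fy=4.6,interpolation=cv2.INTER_CUBIC)
cv2.imwrite("pics/crop1.png",np.clip(a*1.4,0,255))
E
```

```text
(np.int32(78), array([277. , 228.1]), array([272, 224,  11,   9]))
(np.int32(56), array([294.8, 229.7]), array([290, 227,  10,   7]))
(np.int32(59), array([311. , 230.9]), array([307, 228,   9,   7]))
(np.int32(59), array([327. , 232.1]), array([323, 229,   9,   8]))
(np.int32(141), array([347. , 233.8]), array([339, 229,  17,  10]))
(np.int32(86), array([321.9, 173.5]), array([316, 168,  13,  12]))
(np.int32(161), array([329.2, 205.1]), array([310, 183,  34,  42]))
(np.int32(37), array([331.7, 185.1]), array([328, 182,   8,   7]))
(np.int32(38), array([339.6, 194.7]), array([336, 191,   8,   8]))
(np.int32(27), array([315.2, 206.8]), array([310, 199,  12,  16]))
(np.int32(39), array([347.8, 204.3]), array([344, 201,   8,   8]))
(np.int32(53), array([357. , 215.6]), array([353, 212,   9,   8]))
(np.int32(6), array([323.8, 217.3]), array([322, 216,   4,   4]))[ WARN:0@0.911] global loadsave.cpp:1063 imwrite_ Unsupported depth image for selected encoder is fallbacked to CV_8U.
```

View pics/crop1.png

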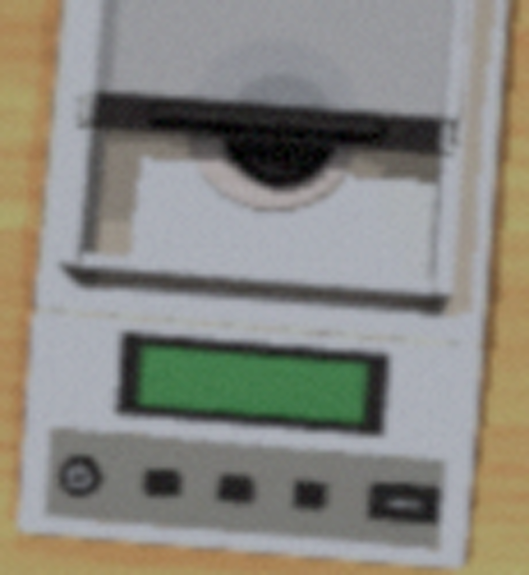

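```bash
cat > fit.py <<'E'
from h import *
from scipy.optimize import least_squares
ky=[.08,.04,.004,-.032,-.078]
obs={"top":[(277,228.1),(294.8,229.7),(311,230.9),(327,232.1),(347,233.8)],
"scene":[(357,215.6),(347.8,204.3),(339.6,194.7),(331.7,185.1),(321.9,173.5)]}
def W(p,b):
    c,s=np.cos(p[2]),np.sin(p[2]); return np.array([p[0]+c*b[0]-s*b[1],p[1]+s*b[0]+c*b[1],b[2]])
def res(p,cams):
    return np.concatenate([proj(c,W(p,(-.121,y,.0475)))-o for c in cams for y,o in zip(ky,obs[c])])
for cams in(["top"],["scene"],["top","scene"]):
    f=least_squares(res,[.585,.02,0],args=(cams,)); print(cams,f.x.round(4),np.degrees(f.x[2]).round(2),np.abs(f.fun).max().round(2))
P=f.x
print("power",W(P,(-.1214,.08,.0492)),"tare",W(P,(-.1214,-.078,.0492)))
def lipopen(c,uv):
    w=ray(c,uv,.165)-[P[0],P[1],0]; return (np.cos(P[2])*w[0]+np.sin(P[2])*w[1]+.023, -np.sin(P[2])*w[0]+np.cos(P[2])*w[1])
E
python3 - <<'E'
from fit import *
for c,u in(("top",(316.3,145.7)),("top",(318.2,152.2)),("scene",(288.9,205))):print(c,lipopen(c,u))
for c in ("top","scene"):
    im=cv2.imread(f"pics/{c}0.png")
    S=6 if c=="top" else 5; x0,y0=(262,125) if c=="top" else (210,155)
    a=cv2.resize(im[y0:y0+(125 if c=="top" else 118),x0:x0+(115 if c=="top" else 158)],None,fx=S,fy=S,interpolation=cv2.INTER_CUBIC)
    a=cv2.convertScaleAbs(a,alpha=1.5)
    pts=[(-.1214,y,.0492) for y in ky]+[(-.15,.11,.036),(-.15,-.11,.036),(-.045,.11,.055),(-.045,-.11,.055)]
    for o in(.06,.075,.09): pts+=[(-.023+o,.05,.165),(-.023+o,-.05,.165)]
    for p in pts:
        u=((proj(c,W(P,p))+.5-[x0,y0])*S).astype(int); cv2.drawMarker(a,tuple(map(int,u)),(0,0,255),0,10,1)
    cv2.imwrite(f"pics/ov_{c}.png",a)
t=cv2.imread("pics/ov_top.png");s=cv2.imread("pics/ov_scene.png");print(t.shape,s.shape)
h=480;t=cv2.resize(t,None,fx=.6,fy=.6);s=cv2.resize(s,(380,int(s.shape[0]*380/s.shape[1])))
o=np.zeros((480,800,3),'uint8');o[:t.shape[0],:t.shape[1]]=t;o[:s.shape[0],418:418+380]=s;cv2.imwrite("pics/ov.png",o)
E
```

```text
['top'] [ 0.5817  0.0205 -0.0517] -2.96 0.7
['scene'] [ 0.5825  0.0206 -0.0574] -3.29 0.31
['top', 'scene'] [ 0.582   0.0205 -0.054 ] -3.09 0.56
power [0.46510167 0.10694026 0.0492    ] tare [ 0.45657189 -0.05082933  0.0492    ]
top (np.float64(0.06938971771299529), np.float64(0.0025333464086951174))
top (np.float64(0.05656569113445032), np.float64(-0.002333070660360128))
scene (np.float64(0.062326121452405), np.float64(0.0049258788169238635))
(750, 690, 3) (590, 790, 3)
```

View pics/ov.png

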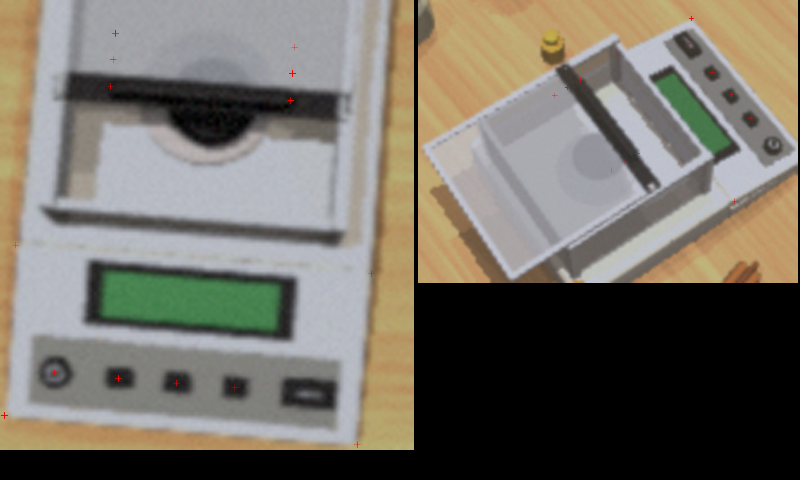

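The overlay matches keys, panel corners and lip. The fit gives balance pose (0.582, 0.0205), yaw -3.1°, top open about 0.06. Next: shut the gripper, turn so tool x is balance +y, and travel above the power key.

```bash
python3 -m pendant '[[[0,0,-0.8,0,0,0.12,0],[0,0,-0.8,0,0,0.12,0],[0,0,-0.8,0,0,0.12,0],[0,0,0,0,0,0.12,0],[0,0,0,0,0,0.12,0]]]' 60
python3 -m pendant '[[[0,0,0,0,0,0.12,0],[0,0,0,0,0,0.12,0],[0,0,0,0,0,0.12,0],[0,0,0,0,0,0.12,0],[0,0,0,0,0,0.12,0]]]'
python3 -m pendant '[[[0,0,0,0,0,0.12,0],[-2.7,2.2,0,0,0,0,0],[-2.7,2.2,0,0,0,0,0],[-2.7,2.2,0,0,0,0,0],[-2.7,2.2,0,0,0,0,0]]]'
```

```text
time: 1.47
ee_pos: [0.1634, 0.5249, 0.226]
tcp_rot: [-180.0, 0.0, 127.2]
wrist_force: [-0.5, -0.6, -0.4]
opening: 0.0251
time: 1.88
ee_pos: [0.1635, 0.5251, 0.2266]
tcp_rot: [-180.0, 0.0, 91.4]
wrist_force: [-1.2, -0.5, 0.2]
opening: 0.0002
time: 2.3
ee_pos: [0.2384, 0.4088, 0.2239]
tcp_rot: [-179.9, 0.1, 84.0]
wrist_force: [0.3, 1.2, 1.2]
opening: -0.0001
```

```bash
python3 -m pendant '[[[-2.9,2.4,0,0,0,-0.05,0],[-2.9,2.4,0,0,0,0,0],[-2.9,2.4,0,0,0,0,0],[-2.9,2.4,0,0,0,0,0],[-2.9,2.4,0,0,0,0,0]]]'
python3 -m pendant '[[[-2.9,2.4,0,-0.09,0,0,0],[-2.9,2.4,0,-0.085,0,0,0],[-2.9,2.4,0,0,0,0,0],[-2.9,1,0,0,0,0,0],[0,0,0,0,0,0,0]]]'
cat > go.py <<'E'
import sys
from fit import *
import io
def tool(b,label):
    o=bot.get_obs();r=R.from_euler("xyz",o["tcp_rot"],degrees=True)
    t=r.inv().apply(W(P,b)-o["ee_pos"])*100
    # desired rot: tool x=b_y, tilt
    print(label,"shift cm",t.round(2))
    for a in(0,-10):
        d=R.from_euler("z",P[2])*R.from_matrix(np.array([[0,1,0],[1,0,0],[0,0,-1]]).T)*R.from_euler("x",a,degrees=True)
        print(" tilt",a,"rotvec",(r.inv()*d).as_rotvec().round(3))
    print(o["ee_pos"].round(4),o["tcp_rot"].round(2),o["wrist_force"].round(2),round(o["time"],2))
pts={"power":(-.1214,.08,.0492),"tare":(-.1214,-.078,.0492)}
if len(sys.argv)>1:
    tool(pts[sys.argv[1]] if sys.argv[1] in pts else eval(sys.argv[1]),sys.argv[1])
E
python3 go.py power
```

```text
time: 2.72
ee_pos: [0.3514, 0.2492, 0.2245]
tcp_rot: [180.0, 0.0, 87.2]
wrist_force: [0.7, 0.9, 0.6]
opening: -0.0004
time: 3.13
ee_pos: [0.4319, 0.1177, 0.2321]
tcp_rot: [169.5, 0.3, 86.9]
wrist_force: [0.1, -0.3, -0.4]
opening: 0.0002
['top'] [ 0.5817  0.0205 -0.0517] -2.96 0.7
['scene'] [ 0.5825  0.0206 -0.0574] -3.29 0.31
['top', 'scene'] [ 0.582   0.0205 -0.054 ] -3.09 0.56
power [0.46510167 0.10694026 0.0492    ] tare [ 0.45657189 -0.05082933  0.0492    ]
power shift cm [-0.79 -0.02 18.6 ]
 tilt 0 rotvec [ 0.183  0.005 -0.   ]
 tilt -10 rotvec [0.009 0.005 0.   ]
[0.4319 0.1177 0.2321] [169.49   0.31  86.87] [ 0.11 -0.32 -0.43] 3.13
```

```bash
python3 -m pendant '[[[-0.4,0,3.4,0.009,0.005,0,0],[-0.4,0,3.4,0,0,0,0],[0,0,3.4,0,0,0,0],[0,0,3.4,0,0,0,0],[0,0,3,0,0,0,0]]]'
python3 go.py power | tail -4
python3 - <<'E'
from h import *
im=bot.camera("scene");cv2.imwrite("pics/s1.png",cv2.resize(im[130:250,250:410,::-1],None,fx=4,fy=4,interpolation=cv2.INTER_CUBIC))
E
```

```text
time: 3.55
ee_pos: [0.4663, 0.1065, 0.0724]
tcp_rot: [169.1, -0.3, 86.6]
wrist_force: [0.7, 0.3, -0.2]
opening: -0.0002
power shift cm [ 0.02 -0.56  2.25]
 tilt 0 rotvec [ 0.19  -0.005 -0.007]
 tilt -10 rotvec [ 0.016 -0.005 -0.007]
[0.4663 0.1065 0.0724] [169.11  -0.34  86.56] [ 0.73  0.32 -0.18] 3.55
```

View pics/s1.png

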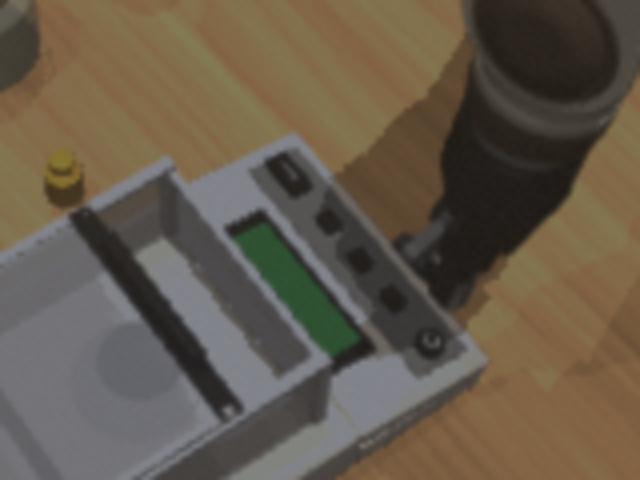

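Run:
```python
from h import *
o=bot.get_obs();p=o["ee_pos"];print(p,proj("scene",p),(proj("scene",p)-[250,130])*4)
z=R.from_euler("xyz",o["tcp_rot"],degrees=True).apply([0,0,1]);print(z,(proj("scene",p-.1*z)-[250,130])*4)
im=bot.camera("scene");im2=bot.camera("top")
a=np.zeros((400,800,3),'uint8');a[:,:400]=im[50:250,260:460].repeat(2,0).repeat(2,1);a[:,400:]=im2[100:300,220:420].repeat(2,0).repeat(2,1)
cv2.imwrite("pics/s2.png",a[:,:,::-1]);print(((proj("scene",p)-[260,50])*2),(proj("top",p)-[220,100])*2+[400,0])
```

```text
[0.46415332 0.10583628 0.06613819] [358.06954683 211.59242555] [432.27818733 326.36970221]
[ 0.18169819 -0.00737748 -0.98332667] [472.75343808 237.30341901]
[196.13909367 323.1848511 ] [512.25011055 256.64001228]
```

View pics/s2.png

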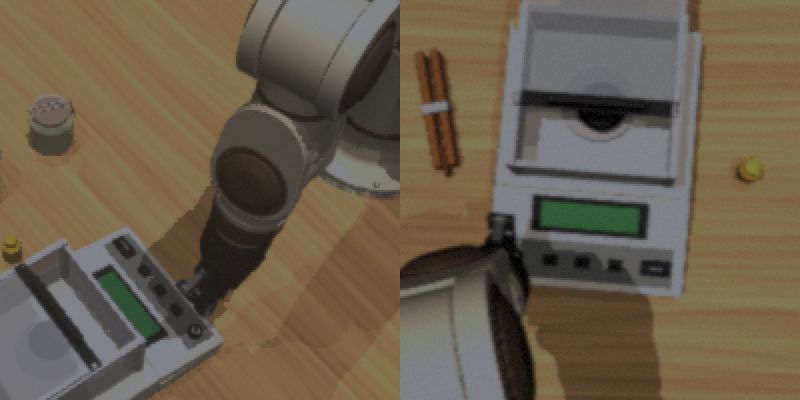

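The projected tip is at (196,323) in the left half, right by the power key at (196,330). The right half shows the fingers over the left key end. It fits, so I correct the lateral error and close in.

```bash
python3 go.py power | tail -4;python3 -m pendant '[[[0,-0.2,0.6,0.012,0.008,-0.007,0],[0,0,0,0,0,0,0],[0,0,0,0,0,0,0]]]';python3 go.py power | tail -4
```

```text
power shift cm [ 0.05 -0.42  2.3 ]
 tilt 0 rotvec [ 0.186 -0.004 -0.006]
 tilt -10 rotvec [ 0.012 -0.004 -0.006]
[0.4649 0.1064 0.0726] [169.33  -0.27  86.58] [ 0.72 -0.12  1.06] 3.7
time: 3.95
ee_pos: [0.4659, 0.1078, 0.072]
tcp_rot: [169.7, -0.8, 87.2]
wrist_force: [-0.1, 0.5, 1.4]
opening: 0.0001
power shift cm [-0.12 -0.48  2.23]
 tilt 0 rotvec [ 0.179 -0.014  0.003]
 tilt -10 rotvec [ 0.005 -0.015  0.002]
[0.4659 0.1078 0.072 ] [169.74  -0.81  87.17] [-0.1   0.5   1.43] 3.95
```

Run:
```python
from h import *
for i in range(6):
    bot.camera("top");o=bot.get_obs();print(round(o["time"],2),o["ee_pos"].round(4),o["tcp_rot"].round(2),o["q"].round(2),o["qd"].round(1),o["wrist_force"].round(1))
```

```text
4.0 [0.466  0.1079 0.0722] [169.72  -0.81  87.18] [ 14.54 -16.68 -24.89  71.73  -2.29 107.23] [-0.  -0.1 -0.5 -0.5 -0.2  0.1] [-0.3 -0.2  1.3]
4.05 [0.4659 0.1078 0.0718] [169.73  -0.81  87.17] [ 14.54 -16.68 -24.93  71.71  -2.29 107.24] [-0.1  0.2 -0.7 -0.4 -0.1 -0. ] [ 0.8  0.9 -0.6]
4.1 [0.4657 0.1077 0.0714] [169.76  -0.79  87.16] [ 14.53 -16.68 -24.96  71.7   -2.3  107.24] [-0.1  0.1 -0.6 -0.1 -0.1  0.1] [ 1.1 -0.5 -0. ]
4.15 [0.4655 0.1076 0.071 ] [169.78  -0.78  87.16] [ 14.53 -16.67 -25.    71.69  -2.3  107.24] [-0.1  0.2 -0.6 -0.1  0.1  0. ] [-0.2  0.5 -0.6]
4.2 [0.4653 0.1076 0.0707] [169.81  -0.77  87.17] [ 14.54 -16.66 -25.02  71.68  -2.3  107.24] [-0.1  0.1 -0.4 -0.2  0.1 -0. ] [ 0.  -0.6  0.1]
4.25 [0.4652 0.1075 0.0705] [169.83  -0.77  87.16] [ 14.53 -16.65 -25.04  71.68  -2.3  107.24] [-0.1  0.1 -0.3 -0.  -0.   0. ] [ 0.7 -0.6 -0.6]
```

```bash
python3 -m pendant '[[[0,-0.5,0.6,0,0.012,0,0],[0,-0.3,0.6,0,0,0,0]]]';python3 - <<'E'
from h import *
for i in range(3): bot.camera("top")
E
python3 go.py power | tail -4
```

```text
time: 4.42
ee_pos: [0.4601, 0.1085, 0.0579]
tcp_rot: [169.7, -1.5, 87.3]
wrist_force: [-0.2, 0.2, 1.2]
opening: 0.0
power shift cm [-0.13  0.38  0.91]
 tilt 0 rotvec [ 0.178 -0.026  0.005]
 tilt -10 rotvec [ 0.004 -0.026  0.002]
[0.4598 0.1083 0.0575] [169.77  -1.47  87.3 ] [ 0.04  0.2  -0.42] 4.57
```

```bash
python3 -m pendant '[[[-0.1,0.3,0.4,0,-0.026,0,0]]]';python3 - <<'E'
from h import *
for i in range(3): bot.camera("top")
E
python3 go.py power | tail -4
```

```text
time: 4.65
ee_pos: [0.4634, 0.1069, 0.0546]
tcp_rot: [169.7, -0.0, 87.0]
wrist_force: [-0.1, -0.8, 0.3]
opening: -0.0002
power shift cm [-0.04  0.1   0.49]
 tilt 0 rotvec [ 0.178 -0.     0.003]
 tilt -10 rotvec [ 0.003 -0.001  0.003]
[0.4633 0.1074 0.0539] [ 1.6981e+02 -1.0000e-02  8.7070e+01] [-0.89  0.4  -0.52] 4.8
```

Aligned, about 5 mm above the face. Press with force feedback.

```bash
cat > w.py <<'E'
import sys
from h import *
for i in range(int(sys.argv[1])):
    bot.camera("top");o=bot.get_obs();print(round(o["time"],2),o["ee_pos"].round(4),o["wrist_force"].round(1))
E
python3 -m pendant '[[[0,0.1,0.6,0,0,0,0],[0,0,0.4,0,0,0,0]]]';python3 w.py 2; python3 go.py power | tail -4
```

```text
time: 4.97
ee_pos: [0.4666, 0.1077, 0.0447]
tcp_rot: [169.7, -0.1, 87.1]
wrist_force: [-0.2, 0.4, -1.2]
opening: 0.0004
5.02 [0.4663 0.1076 0.044 ] [ 0.6 -0.6 -0.6]
5.07 [0.4662 0.1075 0.0443] [-1.2 -0.2  0.5]
power shift cm [-0.06 -0.02 -0.5 ]
 tilt 0 rotvec [ 0.178 -0.002  0.003]
 tilt -10 rotvec [ 0.004 -0.002  0.003]
[0.4662 0.1075 0.0443] [ 1.6979e+02 -8.0000e-02  8.7090e+01] [-1.18 -0.19  0.53] 5.07
```

Run:
```python
from h import *
im=bot.camera("scene");p=bot.get_obs()["ee_pos"];x0,y0=305,150
a=cv2.resize(im[y0:y0+90,x0:x0+110,::-1],None,fx=6,fy=6,interpolation=cv2.INTER_CUBIC);a=cv2.convertScaleAbs(a,alpha=1.8)
u=(proj("scene",p)+.5-[x0,y0])*6;cv2.drawMarker(a,tuple(map(int,u)),(0,0,255),0,14,1)
cv2.imwrite("pics/s3.png",a)
```

```text
(no output)
```

View pics/s3.png

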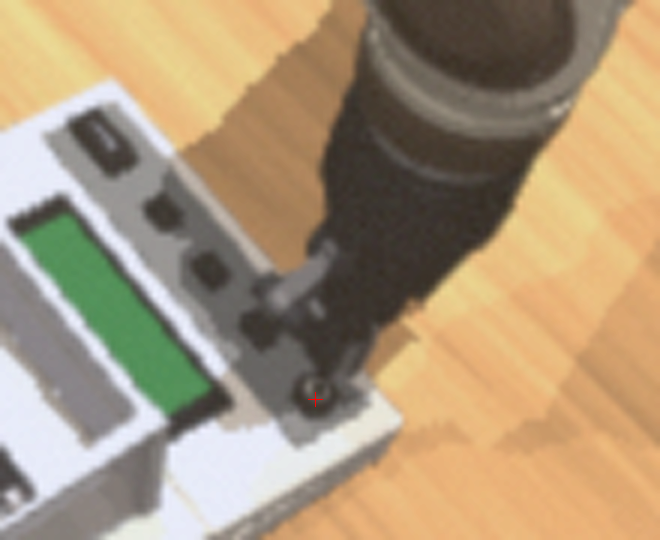

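The image shows the closed fingertips still clear of the key: tip at about (330,375), key at (315,392). The real finger ends therefore sit some 10 mm short of the TCP. I keep descending in small steps until I feel contact.

```bash
python3 -m pendant '[[[0,0,0.4,0,0,0,0]]]';python3 w.py 3;python3 -m pendant '[[[0,0,0.4,0,0,0,0]]]';python3 w.py 3; python3 go.py power | tail -4
```

```text
time: 5.2
ee_pos: [0.4673, 0.1075, 0.0414]
tcp_rot: [169.7, -0.1, 87.1]
wrist_force: [-0.8, 0.3, 0.3]
opening: 0.0001
5.25 [0.4669 0.1074 0.0401] [-0.8  0.2 -0.4]
5.3 [0.4667 0.1073 0.0401] [0.5 0.5 0.1]
5.35 [0.4668 0.1074 0.0404] [0.2 0.4 0.4]
time: 5.43
ee_pos: [0.4679, 0.1075, 0.0371]
tcp_rot: [169.7, -0.1, 87.1]
wrist_force: [0.4, 0.0, 0.1]
opening: 0.0
5.48 [0.4675 0.1073 0.0358] [ 0.1  0.8 -1.5]
5.53 [0.4673 0.1073 0.0359] [-0.7  0.9  0.6]
5.58 [0.4673 0.1073 0.0361] [-0.1 -0.3  0.8]
power shift cm [-0.04  0.02 -1.33]
 tilt 0 rotvec [ 0.178 -0.001  0.003]
 tilt -10 rotvec [ 0.003 -0.002  0.003]
[0.4673 0.1073 0.0361] [ 1.6983e+02 -6.0000e-02  8.7080e+01] [-0.15 -0.26  0.78] 5.58
```

```bash
python3 -m pendant '[[[0,0,0.3,0,0,0,0]]]';python3 w.py 2;python3 -m pendant '[[[0,0,0.3,0,0,0,0]]]';python3 w.py 3
python3 - <<'E'
from h import *
im=bot.camera("scene");p=bot.get_obs()["ee_pos"];x0,y0=305,150
a=cv2.resize(im[y0:y0+90,x0:x0+110,::-1],None,fx=6,fy=6,interpolation=cv2.INTER_CUBIC);a=cv2.convertScaleAbs(a,alpha=2)
u=(proj("scene",p)+.5-[x0,y0])*6;cv2.drawMarker(a,tuple(map(int,u)),(0,0,255),0,14,1)
cv2.imwrite("pics/s4.png",a)
E
```

```text
time: 5.67
ee_pos: [0.4681, 0.1074, 0.0336]
tcp_rot: [169.8, -0.1, 87.1]
wrist_force: [0.5, -0.0, -0.0]
opening: -0.0001
5.72 [0.4678 0.1072 0.0326] [ 0.  -0.9 -0.9]
5.77 [0.4676 0.1072 0.0327] [ 0.2 -0.4  0.4]
time: 5.85
ee_pos: [0.4684, 0.1073, 0.0301]
tcp_rot: [169.8, -0.1, 87.1]
wrist_force: [0.8, -0.3, 0.1]
opening: 0.0
5.9 [0.4681 0.1072 0.0291] [-0.6 -0.  -0.4]
5.95 [0.4679 0.1071 0.0292] [-0.2 -0.  -0.4]
6.0 [0.468  0.1071 0.0294] [-0.3 -0.4  0.5]
```

View pics/s4.png

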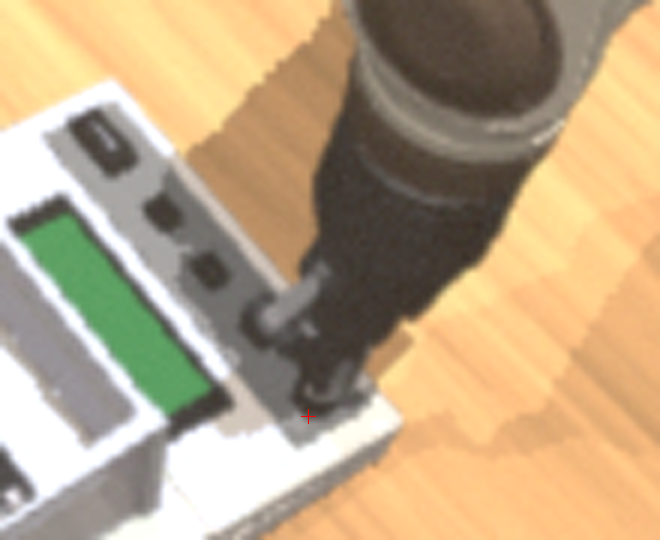

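```bash
python3 -m pendant '[[[0,0,0.3,0,0,0,0]]]';python3 w.py 2;python3 -m pendant '[[[0,0,0.3,0,0,0,0]]]';python3 w.py 3
```

```text
time: 6.13
ee_pos: [0.469, 0.1072, 0.0271]
tcp_rot: [169.8, -0.1, 87.1]
wrist_force: [0.5, -0.5, 0.1]
opening: 0.0001
6.18 [0.4686 0.1071 0.0262] [ 0.  -0.3 -0.9]
6.23 [0.4684 0.1071 0.0262] [-0.6 -0.5 -0.5]
time: 6.32
ee_pos: [0.4693, 0.1071, 0.0236]
tcp_rot: [169.9, -0.0, 87.1]
wrist_force: [0.1, 0.0, 0.2]
opening: -0.0002
6.37 [0.4689 0.107  0.0226] [-0.8  0.2 -0.4]
6.42 [0.4688 0.107  0.0227] [ 0.2 -1.   0.2]
6.47 [0.4688 0.107  0.0229] [-0.3  0.2 -1. ]
```

```bash
python3 -m pendant '[[[0,0,0.25,0,0,0,0]]]';python3 w.py 2;python3 -m pendant '[[[0,0,0.25,0,0,0,0]]]';python3 w.py 3;python3 - <<'E'
from h import *
o=bot.get_obs();print(o["joint_efforts"].round(2),o["torque"].round(2),o["q"].round(2))
im=bot.camera("scene");p=o["ee_pos"];x0,y0=325,180
a=cv2.resize(im[y0:y0+60,x0:x0+75,::-1],None,fx=9,fy=9,interpolation=cv2.INTER_CUBIC);a=cv2.convertScaleAbs(a,alpha=2.5)
z=R.from_euler("xyz",o["tcp_rot"],degrees=True).apply([0,0,1])
for k in(0,1,2,3):
  u=(proj("scene",p-.01*k*z)+.5-[x0,y0])*9;cv2.drawMarker(a,tuple(map(int,u)),(0,0,255),0,14,1)
cv2.imwrite("pics/s5.png",a)
E
```

```text
time: 6.55
ee_pos: [0.4695, 0.1071, 0.0208]
tcp_rot: [169.9, -0.0, 87.1]
wrist_force: [0.0, 0.2, 0.4]
opening: 0.0005
6.6 [0.4692 0.107  0.02  ] [-1.   0.2 -1.8]
6.65 [0.4691 0.1069 0.0201] [ 0.2 -0.4  0. ]
time: 6.73
ee_pos: [0.4697, 0.107, 0.0179]
tcp_rot: [169.9, -0.0, 87.1]
wrist_force: [0.0, 0.1, 2.4]
opening: 0.0003
6.78 [0.4697 0.1069 0.0173] [0.8 0.  2. ]
6.83 [0.4697 0.1069 0.0176] [-1.8 -1.2  3.4]
6.88 [0.4697 0.1069 0.0178] [-1.2  0.5  2.4]
[ -0.05 -30.57  46.53  -1.93  -0.15  -0.  ] [0.05 0.15 0.02] [ 14.8  -14.64 -29.3   65.73  -3.03 107.47]
```

View pics/s5.png

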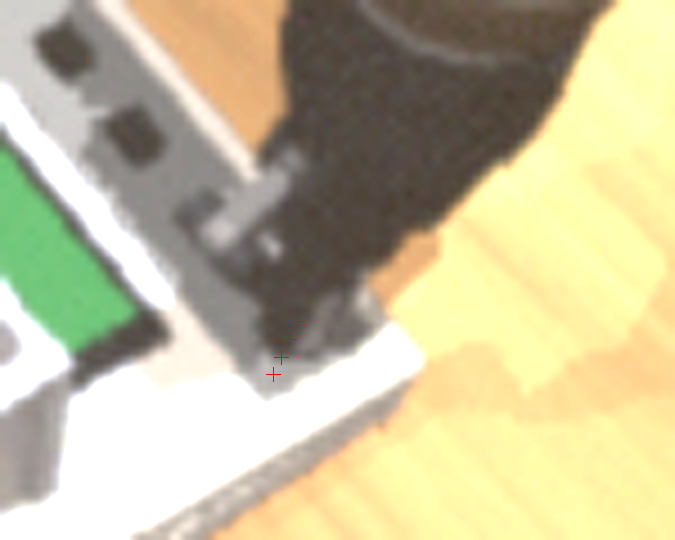

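Contact: about 2.5 N at TCP z ≈ 0.018, so the real tip sits about 30 mm short of the reported TCP. The tip covers the power key centre at (292,318). I press on to the hard stop.

```bash
python3 -m pendant '[[[0,0,0.3,0,0,0,0]]]';python3 w.py 3;python3 -m pendant '[[[0,0,0.3,0,0,0,0]]]';python3 w.py 3
```

```text
time: 7.02
ee_pos: [0.4704, 0.107, 0.0154]
tcp_rot: [169.9, -0.0, 87.1]
wrist_force: [-6.5, -0.4, 17.2]
opening: 0.0001
7.07 [0.4705 0.107  0.0155] [-10.7  -2.   16.7]
7.12 [0.4703 0.107  0.0157] [-5.  -1.4  9.2]
7.17 [0.4703 0.107  0.0156] [-5.5 -0.1 10.6]
time: 7.25
ee_pos: [0.4708, 0.107, 0.0147]
tcp_rot: [169.9, -0.1, 87.1]
wrist_force: [-28.8, -4.1, 48.0]
opening: 0.0
7.3 [0.4707 0.107  0.0151] [-20.8  -2.4  34. ]
7.35 [0.4706 0.107  0.0152] [-17.8  -3.   28.2]
7.4 [0.4706 0.107  0.0152] [-19.1  -2.4  29.5]
```

The force signature is right: spring from z≈0.0195, hard stop at 0.0155, held for over 0.3 s. Now release and lift.

```bash
python3 -m pendant '[[[0,0,-1,0,0,0,0],[0,0,-2,0,0,0,0],[0,0,-3,0,0,0,0],[0,0,-4,0,0,0,0],[0,0,-4,0,0,0,0]]]';python3 w.py 1
python3 - <<'E'
from h import *
im=bot.camera("scene");im2=bot.camera("top");o=bot.get_obs();p=o["ee_pos"]
z=R.from_euler("xyz",o["tcp_rot"],degrees=True).apply([0,0,1])
A=[]
for c,i,x0,y0 in(("scene",im,290,110),("top",im2,230,140)):
  a=cv2.convertScaleAbs(cv2.resize(i[y0:y0+120,x0:x0+100,::-1],None,fx=4,fy=4,interpolation=cv2.INTER_CUBIC),alpha=2)
  for k in(0,3):
    u=(proj(c,p-.01*k*z)+.5-[x0,y0])*4;cv2.drawMarker(a,tuple(map(int,u)),(0,0,255),0,14,1)
  A.append(a)
cv2.imwrite("pics/s6.png",np.hstack(A))
E
python3 go.py "(.075,0,.185)" | tail -4
```

```text
time: 7.82
ee_pos: [0.441, 0.1068, 0.1488]
tcp_rot: [170.6, 0.2, 87.1]
wrist_force: [1.4, 0.6, 1.7]
opening: 0.0
7.87 [0.4428 0.1075 0.1574] [-1.7 -0.2  7.7]
(.075,0,.185) shift cm [-8.02 22.03  0.4 ]
 tilt 0 rotvec [0.171 0.001 0.003]
 tilt -10 rotvec [-0.004  0.     0.003]
[0.4434 0.1075 0.1515] [1.7023e+02 5.0000e-02 8.7090e+01] [-0.59 -0.06 -1.29] 7.97
```

View pics/s6.png

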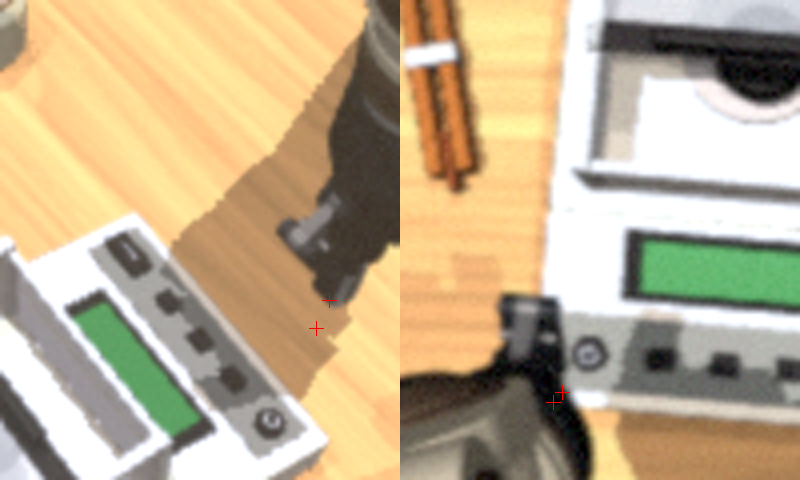

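The real tip lies at the -30 mm mark (329,300), and the power key is up again. I correct the helper for a tip 30 mm behind the TCP, untilt, and go over the lip to its rear side.

```bash
sed -i 's/t=r.inv().apply(W(P,b)-o\["ee_pos"\])\*100/t=r.inv().apply(W(P,b)-o["ee_pos"])*100+[0,0,3.0]; w=o["ee_pos"]-r.apply([0,0,.03])-[P[0],P[1],0]; c,s=np.cos(P[2]),np.sin(P[2]); print("tip in balance mm",np.round(1000*np.array([c*w[0]+s*w[1],c*w[1]-s*w[0],w[2]]),1))/' go.py
python3 -m pendant '[[[0,0,-3,0.09,0,0,0],[0,0,-2,0.085,0,0,0],[-2,3,0,0,0,0,0],[-2,3.5,0,0,0,0,0],[-2,3.5,0,0,0,0,0]]]'; python3 go.py "(.085,0,.200)" | tail -5
```

```text
time: 8.38
ee_pos: [0.5222, 0.042, 0.1845]
tcp_rot: [-177.8, 0.3, 87.5]
wrist_force: [0.3, 0.9, 0.2]
opening: -0.0
tip in balance mm [-59.7  18.5 214.4]
(.085,0,.200) shift cm [-1.99 14.5   0.91]
 tilt 0 rotvec [-0.038  0.006  0.011]
 tilt -10 rotvec [-0.213  0.005  0.011]
[0.5222 0.042  0.1845] [-177.82    0.32   87.52] [0.28 0.92 0.2 ] 8.38
```

```bash
python3 -m pendant '[[[-0.8,3.5,0,-0.038,0.006,0.011,0],[-0.8,3.5,0,0,0,0,0],[-0.3,3.5,0,0,0,0,0],[0,3,0,0,0,0,0],[0,1,0,0,0,0,0]]]'; python3 w.py 2; python3 go.py "(.085,0,.152)" | tail -5
```

```text
time: 8.8
ee_pos: [0.6739, 0.0076, 0.1702]
tcp_rot: [-179.4, 0.1, 86.5]
wrist_force: [0.0, -0.1, 0.5]
opening: -0.0001
8.85 [0.6739 0.0076 0.1693] [-1.5 -0.9 -1.7]
8.9 [0.6722 0.008  0.1701] [ 0.8 -0.4 -0.5]
tip in balance mm [ 91.1  -7.6 200.1]
(.085,0,.152) shift cm [ 0.76 -0.56  4.81]
 tilt 0 rotvec [-0.012  0.002 -0.006]
 tilt -10 rotvec [-0.186  0.002 -0.006]
[0.6722 0.008  0.1701] [-1.7932e+02  9.0000e-02  8.6550e+01] [ 0.78 -0.44 -0.51] 8.9
```

```bash
python3 -m pendant '[[[0.4,0,1.5,-0.012,0,-0.006,0],[0.3,0,1.5,0,0,0,0],[0,0,1.2,0,0,0,0]]]'; python3 w.py 3; python3 go.py "(.085,0,.152)" | tail -5
```

```text
time: 9.15
ee_pos: [0.6716, 0.0152, 0.1265]
tcp_rot: [180.0, 0.1, 86.9]
wrist_force: [0.5, -0.8, 0.1]
opening: 0.0
9.2 [0.6706 0.015  0.1237] [ 0.1 -0.  -2.1]
9.25 [0.6705 0.0149 0.1251] [-0.9  0.3  0.7]
9.3 [0.6712 0.0148 0.1269] [0.5 0.5 0.3]
tip in balance mm [ 89.4  -0.8 156.9]
(.085,0,.152) shift cm [ 0.08 -0.44  0.49]
 tilt 0 rotvec [-0.001  0.002 -0.   ]
 tilt -10 rotvec [-0.176  0.002 -0.   ]
[0.6712 0.0148 0.1269] [-1.7994e+02  1.0000e-01  8.6890e+01] [0.46 0.46 0.25] 9.3
```

```bash
python3 -m pendant '[[[0,-1,0.2,0,0,0,0],[0,-1,0.2,0,0,0,0],[0,-1,0,0,0,0,0],[0,-1,0,0,0,0,0]]]'; python3 go.py "(-.003,0,.153)" | tail -5;python3 -m pendant '[[[0,-1,0,0,0,0,0],[0,-1,0,0,0,0,0]]]';  python3 w.py 1; python3 go.py "(-.003,0,.153)" | tail -5
```

```text
time: 9.63
ee_pos: [0.6303, 0.0171, 0.1262]
tcp_rot: [179.8, 0.1, 86.9]
wrist_force: [1.4, -0.4, 0.6]
opening: 0.0
tip in balance mm [ 48.3  -0.7 156.2]
(-.003,0,.153) shift cm [ 0.07 -5.13  0.31]
 tilt 0 rotvec [ 0.003  0.001 -0.   ]
 tilt -10 rotvec [-0.172  0.001 -0.   ]
[0.6303 0.0171 0.1262] [1.7983e+02 8.0000e-02 8.6900e+01] [ 1.45 -0.36  0.59] 9.63
time: 9.8
ee_pos: [0.6098, 0.0183, 0.1289]
tcp_rot: [179.6, 0.1, 86.9]
wrist_force: [-0.1, -1.2, 0.3]
opening: -0.0001
9.85 [0.6084 0.0184 0.1296] [2.8 0.3 0.9]
tip in balance mm [ 26.2  -0.6 159.6]
(-.003,0,.153) shift cm [ 0.06 -2.93  0.64]
 tilt 0 rotvec [0.007 0.001 0.   ]
 tilt -10 rotvec [-0.168  0.001  0.   ]
[0.6084 0.0184 0.1296] [1.7961e+02 6.0000e-02 8.6910e+01] [2.77 0.31 0.91] 9.85
```

```bash
python3 -m pendant '[[[0,-0.8,0.4,0,0,0,0],[0,-0.8,0.3,0,0,0,0]]]'; python3 go.py "(-.003,0,.153)" | tail -5;python3 -m pendant '[[[0,-0.6,0.2,0,0,0,0],[0,-0.6,0,0,0,0,0]]]';  python3 w.py 2; python3 go.py "(-.003,0,.153)" | tail -5
```

```text
time: 10.02
ee_pos: [0.5949, 0.0192, 0.1287]
tcp_rot: [179.0, 0.0, 86.9]
wrist_force: [1.9, -0.4, 13.0]
opening: 0.0004
tip in balance mm [ 12.4  -0.6 158.7]
(-.003,0,.153) shift cm [ 0.06 -1.55  0.54]
 tilt 0 rotvec [0.018 0.    0.   ]
 tilt -10 rotvec [-0.157  0.     0.   ]
[0.5949 0.0192 0.1287] [1.7899e+02 3.0000e-02 8.6910e+01] [ 1.87 -0.38 12.99] 10.02
time: 10.18
ee_pos: [0.5837, 0.0198, 0.13]
tcp_rot: [178.6, 0.0, 86.9]
wrist_force: [1.1, -0.2, -1.0]
opening: -0.0002
10.23 [0.5828 0.0199 0.1304] [1.3 1.4 1.2]
10.28 [0.5831 0.0199 0.13  ] [ 0.5 -0.4  0.1]
tip in balance mm [  0.4  -0.5 160. ]
(-.003,0,.153) shift cm [ 0.05 -0.36  0.69]
 tilt 0 rotvec [0.023 0.    0.   ]
 tilt -10 rotvec [-0.151  0.     0.   ]
[0.5831 0.0199 0.13  ] [1.7868e+02 1.0000e-02 8.6910e+01] [ 0.45 -0.44  0.08] 10.28
```

Run:
```python
from fit import *
A=[]
for c,x0,y0 in(("scene",240,130),("top",260,120)):
  i=bot.camera(c);p=bot.get_obs()["ee_pos"]
  a=cv2.convertScaleAbs(cv2.resize(i[y0:y0+120,x0:x0+100,::-1],None,fx=4,fy=4,interpolation=cv2.INTER_CUBIC),alpha=1.8)
  for q in[p+[0,0,.03]]+[W(P,(-.023+o,y,.165)) for o in(0,.01) for y in(.05,-.05)]:
    u=(proj(c,q)+.5-[x0,y0])*4;cv2.drawMarker(a,tuple(map(int,u)),(0,0,255),0,10,1)
  A.append(a)
cv2.imwrite("pics/s7.png",np.hstack(A))
```

```text
['top'] [ 0.5817  0.0205 -0.0517] -2.96 0.7
['scene'] [ 0.5825  0.0206 -0.0574] -3.29 0.31
['top', 'scene'] [ 0.582   0.0205 -0.054 ] -3.09 0.56
power [0.46510167 0.10694026 0.0492    ] tare [ 0.45657189 -0.05082933  0.0492    ]
```

View pics/s7.png

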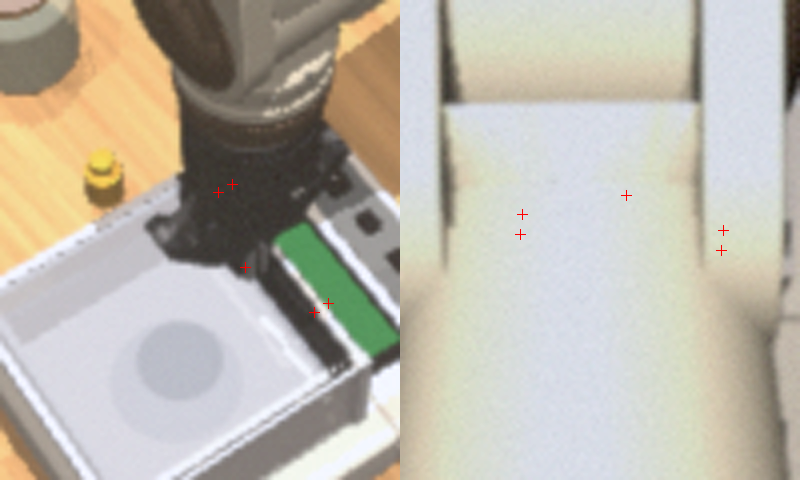

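Left half: the tip at (245,267) matches the -30 mm estimate, and the bar has slid forward to nearly shut. I keep pushing until the end stop shows in the force.

```bash
python3 -m pendant '[[[0,-0.4,0.3,0.02,0,0,0]]]'; python3 w.py 2;python3 -m pendant '[[[0,-0.5,0.3,0,0,0,0]]]';  python3 w.py 2; python3 go.py "(-.003,0,.153)" | tail -5
```

```text
time: 10.47
ee_pos: [0.5808, 0.0201, 0.1282]
tcp_rot: [179.7, -0.0, 86.9]
wrist_force: [1.5, -0.7, 29.2]
opening: 0.0
10.52 [0.5807 0.02   0.1284] [-2.1  0.5 16. ]
10.57 [0.5808 0.02   0.1284] [-2.1 -0.8 16.7]
time: 10.65
ee_pos: [0.5782, 0.0202, 0.1284]
tcp_rot: [179.4, -0.0, 86.9]
wrist_force: [0.9, -1.8, 22.7]
opening: -0.0001
10.7 [0.5775 0.0202 0.1285] [ 1.1 -0.1 16.7]
10.75 [0.5775 0.0202 0.1285] [-0.8 -0.3 18.2]
tip in balance mm [ -4.8  -0.5 158.5]
(-.003,0,.153) shift cm [0.05 0.17 0.55]
 tilt 0 rotvec [ 0.01 -0.   -0.  ]
 tilt -10 rotvec [-0.164 -0.    -0.   ]
[0.5775 0.0202 0.1285] [ 1.7942e+02 -2.0000e-02  8.6900e+01] [-0.84 -0.31 18.21] 10.75
```

Fz ≈ 17 N with no sideways force: the tip is resting on something, likely the lip's top edge. Lift, back off to the rear, and look.

```bash
python3 -m pendant '[[[0,0,-3,0.01,0,0,0],[0,2,-1,0,0,0,0],[0,3,0,0,0,0,0],[0,3,0,0,0,0,0],[0,1,0,0,0,0,0]]]'; python3 w.py 3
python3 - <<'E'
from fit import *
i=bot.camera("scene");o=bot.get_obs();p=o["ee_pos"];x0,y0=230,130
for m in bot.mark_of("scene","lip"): print(m["uv"],m["confidence"],lipopen("scene",m["uv"]))
a=cv2.convertScaleAbs(cv2.resize(i[y0:y0+95,x0:x0+130,::-1],None,fx=6,fy=6,interpolation=cv2.INTER_CUBIC),alpha=1.8)
z=R.from_euler("xyz",o["tcp_rot"],degrees=True).apply([0,0,1])
for k,col in((.03,(0,0,255)),(.02,(0,255,255)),(.04,(255,255,0))):
    u=(proj("scene",p-k*z)+.5-[x0,y0])*6;cv2.drawMarker(a,tuple(map(int,u)),col,1,10,1)
for oo in(0,.01,.02):
  for y in(.05,-.05):
    u=(proj("scene",W(P,(-.023+oo,y,.165)))+.5-[x0,y0])*6;cv2.drawMarker(a,tuple(map(int,u)),(0,0,255),0,10,1)
cv2.imwrite("pics/s8.png",a)
E
python3 go.py "(.06,0,.152)" | tail -5
```

```text
time: 11.17
ee_pos: [0.6682, 0.0153, 0.1702]
tcp_rot: [-179.8, -0.0, 86.9]
wrist_force: [0.3, 0.3, -0.2]
opening: 0.0003
11.22 [0.6684 0.0153 0.1696] [-1.3 -0.5 -1.7]
11.27 [0.6668 0.0154 0.1696] [-0.9 -0.1 -0.3]
11.32 [0.6657 0.0155 0.17  ] [-1.2  0.1  0.4]
['top'] [ 0.5817  0.0205 -0.0517] -2.96 0.7
['scene'] [ 0.5825  0.0206 -0.0574] -3.29 0.31
['top', 'scene'] [ 0.582   0.0205 -0.054 ] -3.09 0.56
power [0.46510167 0.10694026 0.0492    ] tare [ 0.45657189 -0.05082933  0.0492    ]
[306.8, 190.6] 0.93 (np.float64(0.0055447580490410875), np.float64(-0.002704237311607908))
tip in balance mm [ 83.1  -0.5 201.1]
(.06,0,.152) shift cm [ 0.05 -2.29  4.92]
 tilt 0 rotvec [-0.004 -0.     0.   ]
 tilt -10 rotvec [-0.179 -0.     0.   ]
[0.6648 0.0155 0.1711] [-1.7976e+02 -2.0000e-02  8.6930e+01] [-0.49  0.05 -0.2 ] 11.42
```

View pics/s8.png

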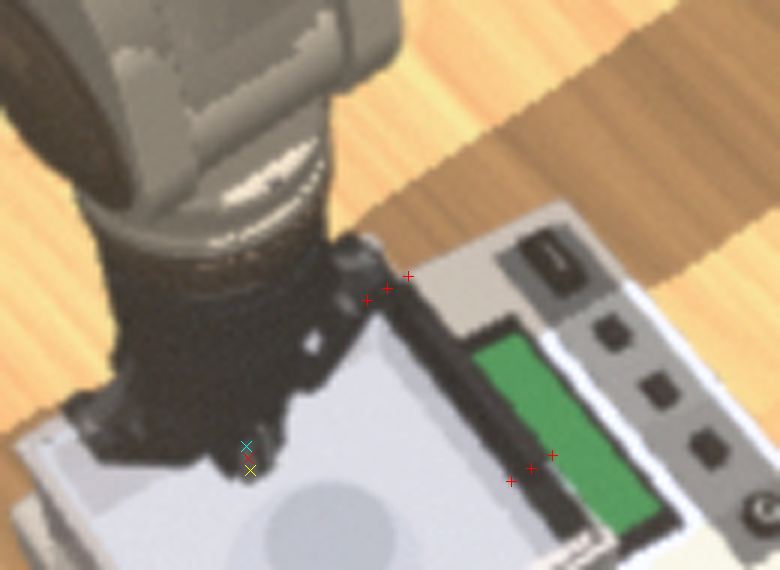

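The bar is close to shut but still about 5-15 mm open (the net says 5.5 mm). The contact height suggests the tip rode up on the lip's top edge, so the true tip is about 6 mm higher than assumed. I go lower behind the lip and push again.

```bash
python3 -m pendant '[[[0,-0.6,1.8,0,0,0,0],[0,-0.4,1.8,0,0,0,0],[0,0,1.5,0,0,0,0]]]'; python3 w.py 3; python3 go.py "(.0,0,.147)" | tail -5
```

```text
time: 11.67
ee_pos: [0.6537, 0.0164, 0.1235]
tcp_rot: [179.9, -0.1, 86.9]
wrist_force: [-0.9, 1.0, 0.8]
opening: 0.0003
11.72 [0.6526 0.0164 0.1201] [ 0.5 -0.4 -2. ]
11.77 [0.6527 0.0163 0.1215] [ 0.2  0.3 -0.2]
11.82 [0.6535 0.0163 0.1231] [-0.7 -0.6  0.9]
tip in balance mm [ 71.7  -0.3 153.1]
(.0,0,.147) shift cm [ 0.04 -7.17  0.62]
 tilt 0 rotvec [-0.    -0.001  0.001]
 tilt -10 rotvec [-0.175 -0.001  0.001]
[0.6535 0.0163 0.1231] [-1.7997e+02 -4.0000e-02  8.6940e+01] [-0.65 -0.58  0.92] 11.82
```

```bash
python3 -m pendant '[[[0,-1,0.6,0,0,0,0],[0,-1,0.4,0,0,0,0]]]'; python3 w.py 2; python3 go.py "(.0,0,.147)" | tail -5
```

```text
time: 11.98
ee_pos: [0.6343, 0.0174, 0.1158]
tcp_rot: [179.8, -0.1, 86.9]
wrist_force: [-0.4, 0.3, 0.4]
opening: 0.0002
12.03 [0.633  0.0175 0.1161] [2.8 0.5 0.6]
12.08 [0.6339 0.0175 0.1165] [0.1 0.5 1. ]
tip in balance mm [ 51.9  -0.2 146.5]
(.0,0,.147) shift cm [ 0.03 -5.19 -0.06]
 tilt 0 rotvec [ 0.003 -0.001  0.001]
 tilt -10 rotvec [-0.171 -0.001  0.001]
[0.6339 0.0175 0.1165] [ 1.798e+02 -6.000e-02  8.695e+01] [0.09 0.54 0.96] 12.08
```

Nominal tip 146.5 with no contact, so the glass is lower. Now push forward, holding height.

```bash
python3 -m pendant '[[[0,-1.1,0.1,0,0,0,0],[0,-1.1,0.1,0,0,0,0],[0,-1,0.1,0,0,0,0]]]'; python3 w.py 1;python3 -m pendant '[[[0,-0.8,0.2,0.003,0,0,0]]]'; python3 w.py 2; python3 go.py "(.0,0,.147)" | tail -5
```

```text
time: 12.33
ee_pos: [0.6039, 0.0192, 0.1171]
tcp_rot: [179.5, -0.1, 86.9]
wrist_force: [0.4, 0.6, -0.2]
opening: 0.0001
12.38 [0.6026 0.0193 0.1176] [ 2.9 -0.   1.4]
time: 12.47
ee_pos: [0.5956, 0.0197, 0.1168]
tcp_rot: [179.6, -0.1, 87.0]
wrist_force: [0.4, 0.8, -0.1]
opening: 0.0003
12.52 [0.594  0.0198 0.1166] [ 1.8 -0.4  0.5]
12.57 [0.5945 0.0198 0.1164] [0.6 0.1 0.5]
tip in balance mm [ 1.230e+01 -1.000e-01  1.464e+02]
(.0,0,.147) shift cm [ 0.01 -1.23 -0.07]
 tilt 0 rotvec [ 0.006 -0.002  0.001]
 tilt -10 rotvec [-0.168 -0.002  0.001]
[0.5945 0.0198 0.1164] [ 1.7965e+02 -9.0000e-02  8.6960e+01] [0.58 0.09 0.49] 12.57
```

```bash
python3 -m pendant '[[[0,-0.6,0.1,0,0,0,0]]]'; python3 w.py 2;python3 -m pendant '[[[0,-0.6,0.1,0,0,0,0]]]'; python3 w.py 2;python3 -m pendant '[[[0,-0.5,0.1,0,0,0,0]]]'; python3 w.py 2; python3 go.py "(.0,0,.147)" | tail -5
```

```text
time: 12.65
ee_pos: [0.5893, 0.02, 0.1156]
tcp_rot: [179.6, -0.1, 87.0]
wrist_force: [1.1, -0.9, -0.6]
opening: -0.0001
12.7 [0.588  0.0201 0.1156] [0.4 0.1 1.2]
12.75 [0.5883 0.0201 0.1155] [0.4 0.1 0.7]
time: 12.83
ee_pos: [0.5834, 0.0204, 0.1151]
tcp_rot: [179.5, -0.1, 87.0]
wrist_force: [1.6, -0.5, 8.6]
opening: 0.0002
12.88 [0.5822 0.0204 0.1152] [1.1 0.5 2.3]
12.93 [0.5823 0.0204 0.1152] [-1.2 -0.6  5.8]
time: 13.02
ee_pos: [0.5789, 0.0207, 0.1151]
tcp_rot: [179.4, -0.1, 87.0]
wrist_force: [6.5, -0.3, 8.0]
opening: 0.0003
13.07 [0.5781 0.0207 0.1152] [5.8 0.  4.3]
13.12 [0.5781 0.0207 0.1151] [ 1.9 -0.2  6.7]
tip in balance mm [-4.200e+00 -1.000e-01  1.451e+02]
(.0,0,.147) shift cm [ 0.01  0.42 -0.18]
 tilt 0 rotvec [ 0.01  -0.002  0.001]
 tilt -10 rotvec [-0.165 -0.002  0.001]
[0.5781 0.0207 0.1151] [ 1.7944e+02 -1.0000e-01  8.6960e+01] [ 1.9  -0.22  6.66] 13.12
```

```bash
python3 -m pendant '[[[0,-0.5,-0.1,0,0,0,0]]]'; python3 w.py 2;python3 -m pendant '[[[0,-0.5,0,0,0,0,0]]]'; python3 w.py 2;python3 -m pendant '[[[0,-0.5,0,0,0,0,0]]]'; python3 w.py 2; python3 go.py "(.0,0,.147)" | tail -5
```

```text
time: 13.2
ee_pos: [0.5776, 0.0207, 0.1157]
tcp_rot: [179.0, -0.1, 86.9]
wrist_force: [46.4, -1.6, -32.3]
opening: -0.0001
13.25 [0.578  0.0207 0.1159] [ 26.4  -1.7 -11.8]
13.3 [0.578  0.0207 0.1158] [ 28.1  -1.9 -11. ]
time: 13.38
ee_pos: [0.5784, 0.0207, 0.1159]
tcp_rot: [178.4, -0.1, 86.9]
wrist_force: [28.8, -1.9, -7.0]
opening: 0.0001
13.43 [0.5784 0.0207 0.116 ] [ 30.1  -1.1 -11.2]
13.48 [0.5784 0.0207 0.116 ] [ 29.2  -1.3 -11. ]
time: 13.57
ee_pos: [0.5789, 0.0206, 0.1161]
tcp_rot: [177.8, -0.1, 86.9]
wrist_force: [28.0, -2.4, -8.9]
opening: -0.0001
13.62 [0.5789 0.0206 0.1161] [ 30.2  -1.5 -10.8]
13.67 [0.5789 0.0206 0.1161] [29.3 -0.6 -9.8]
tip in balance mm [-4.300e+00 -1.000e-01  1.461e+02]
(.0,0,.147) shift cm [ 0.01  0.43 -0.08]
 tilt 0 rotvec [ 0.04  -0.002 -0.   ]
 tilt -10 rotvec [-0.135 -0.002 -0.   ]
[0.5789 0.0206 0.1161] [ 1.7773e+02 -1.0000e-01  8.6900e+01] [29.35 -0.58 -9.81] 13.67
```

Hard stop at 30 N with the tip at -4.3 mm, which puts the lip's rear face at -18 mm: shut. Back away, lift, and head to the tare key.

```bash
python3 -m pendant '[[[0,1,-0.4,0.04,0,0,0],[0,0.6,-2,0,0,0,0],[0,0,-3.5,0,0,0,0],[-1,-2,-2,0,0,0,0],[-2,-3,0,0,0,0,0]]]'; python3 -m pendant '[[[-2,-3.5,0,0,0,0,0],[-2,-3.5,0,-0.09,0,0,0],[0,-3,0,-0.085,0,0,0],[0,0,0,0,0,0,0]]]'; python3 go.py "tare" | tail -5
python3 - <<'E'
from fit import *
for c in("scene","top"):
    i=bot.camera(c)
    for m in bot.mark_of(c,"lip"): print(c,m["uv"],m["confidence"],lipopen(c,m["uv"]))
    cv2.imwrite(f"pics/{c}9.png",i[:,:,::-1])
E
```

```text
time: 14.08
ee_pos: [0.5456, -0.0064, 0.1901]
tcp_rot: [-179.3, -0.1, 87.0]
wrist_force: [0.4, -1.0, 1.4]
opening: 0.0003
time: 14.42
ee_pos: [0.4518, -0.0394, 0.1896]
tcp_rot: [173.0, -0.1, 86.9]
wrist_force: [-1.5, -1.1, 0.6]
opening: -0.0003
tip in balance mm [-130.4  -66.9  219.4]
tare shift cm [-1.14 -1.17 17.  ]
 tilt 0 rotvec [ 0.122 -0.001  0.001]
 tilt -10 rotvec [-0.053 -0.001  0.   ]
[ 0.4518 -0.0394  0.1896] [ 1.7303e+02 -7.0000e-02  8.6940e+01] [-1.46 -1.08  0.61] 14.42
['top'] [ 0.5817  0.0205 -0.0517] -2.96 0.7
['scene'] [ 0.5825  0.0206 -0.0574] -3.29 0.31
['top', 'scene'] [ 0.582   0.0205 -0.054 ] -3.09 0.56
power [0.46510167 0.10694026 0.0492    ] tare [ 0.45657189 -0.05082933  0.0492    ]
scene [308.1, 191.7] 0.65 (np.float64(0.004728057879066376), np.float64(0.0015393695550488824))
top [315.3, 177.1] 0.68 (np.float64(0.006202437427885715), np.float64(-0.0007290147917080134))
```

Run:
```python
from fit import *
A=[]
for c,x0,y0 in(("top",270,150),("scene",265,150)):
  a=cv2.imread(f"pics/{c}9.png")[y0:y0+65,x0:x0+100]
  a=cv2.convertScaleAbs(cv2.resize(a,None,fx=8,fy=8,interpolation=cv2.INTER_CUBIC),alpha=1.8)
  for oo,col in((0,(0,0,255)),(.008,(0,255,255))):
    q=[W(P,(b+oo,y,.165)) for b,y in((-.028,.05),(-.018,.05),(-.018,-.05),(-.028,-.05))]
    u=np.array([(proj(c,k)+.5-[x0,y0])*8 for k in q]).astype(int)
    cv2.polylines(a,[u],True,col,1)
  A.append(a)
a=np.vstack(A);a=cv2.resize(a,None,fx=.57,fy=.57,interpolation=cv2.INTER_AREA);cv2.imwrite("pics/s10.png",a);print(a.shape)
```

```text
['top'] [ 0.5817  0.0205 -0.0517] -2.96 0.7
['scene'] [ 0.5825  0.0206 -0.0574] -3.29 0.31
['top', 'scene'] [ 0.582   0.0205 -0.054 ] -3.09 0.56
power [0.46510167 0.10694026 0.0492    ] tare [ 0.45657189 -0.05082933  0.0492    ]
(593, 456, 3)
```

The viewer limit is reached, so I check the lip numerically with an intensity profile across it.

Run:
```python
from fit import *
for c in("top","scene"):
  for n,lo in((f"{c}0",.037),(f"{c}9",-.023)):
    g=cv2.imread(f"pics/{n}.png").max(2).astype('float32')
    S=np.arange(lo-.026,lo+.036,.004);r=[]
    for s in S:
        u=np.array([proj(c,W(P,(s,y,.165))) for y in np.linspace(-.045,.045,19)],'float32')
        r.append(np.median(cv2.remap(g,u[:,0].copy(),u[:,1].copy(),1)))
    print(n,"offset mm:",*[f"{1000*(s-lo):.0f}:{v:.0f}" for s,v in zip(S,r)])
```

```text
['top'] [ 0.5817  0.0205 -0.0517] -2.96 0.7
['scene'] [ 0.5825  0.0206 -0.0574] -3.29 0.31
['top', 'scene'] [ 0.582   0.0205 -0.054 ] -3.09 0.56
power [0.46510167 0.10694026 0.0492    ] tare [ 0.45657189 -0.05082933  0.0492    ]
top0 offset mm: -26:114 -22:104 -18:67 -14:37 -10:23 -6:11 -2:22 2:26 6:57 10:104 14:107 18:107 22:109 26:109 30:110 34:111
top9 offset mm: -26:131 -22:129 -18:82 -14:50 -10:44 -6:15 -2:29 2:27 6:69 10:112 14:114 18:113 22:113 26:111 30:110 34:110
scene0 offset mm: -26:104 -22:132 -18:135 -14:136 -10:136 -6:131 -2:68 2:42 6:38 10:36 14:57 18:104 22:107 26:105 30:105 34:105
scene9 offset mm: -26:107 -22:60 -18:80 -14:81 -10:81 -6:74 -2:44 2:41 6:35 10:36 14:60 18:103 22:106 26:106 30:113 34:120
```

The profile shifted 60 mm and the lip's rear edge lies at +6 mm against +5 nominal, so the top is shut within the accuracy, as the 30 N stop said. Now the tare key.

```bash
python3 -m pendant '[[[-0.6,0,3,-0.053,0,0,0],[-0.5,0,3,0,0,0,0],[0,0,3,0,0,0,0],[0,0,2.5,0,0,0,0]]]'; python3 w.py 2; python3 go.py "tare" | tail -5
```

```text
time: 14.95
ee_pos: [0.4856, -0.0509, 0.0769]
tcp_rot: [169.9, -0.1, 87.2]
wrist_force: [0.1, -0.8, -0.2]
opening: -0.0001
15.0 [ 0.484  -0.0506  0.0717] [-1.   0.7 -5.4]
15.05 [ 0.4834 -0.0505  0.0742] [-1.2  0.1  0.2]
tip in balance mm [-99.6 -76.3 103.8]
tare shift cm [-0.17 -3.07  5.01]
 tilt 0 rotvec [ 0.17  -0.002  0.005]
 tilt -10 rotvec [-0.005 -0.003  0.004]
[ 0.4834 -0.0505  0.0742] [ 1.7029e+02 -1.0000e-01  8.7180e+01] [-1.15  0.06  0.22] 15.05
```

```bash
python3 -m pendant '[[[-0.1,-1.6,0.5,-0.005,0,0.004,0],[0,-1.4,1,0,0,0,0],[0,0,1,0,0,0,0]]]'; python3 w.py 2; python3 go.py "tare" | tail -5
```

```text
time: 15.3
ee_pos: [0.4612, -0.0498, 0.0468]
tcp_rot: [170.2, -0.2, 87.0]
wrist_force: [0.2, -0.0, 0.4]
opening: -0.0
15.35 [ 0.4618 -0.0498  0.0452] [-0.3  0.7 -1.4]
15.4 [ 0.4621 -0.0498  0.0461] [-0.6  0.3 -0.2]
tip in balance mm [-121.   -76.8   75.6]
tare shift cm [-0.13 -0.49  2.6 ]
 tilt 0 rotvec [ 0.171 -0.003  0.002]
 tilt -10 rotvec [-0.003 -0.003  0.002]
[ 0.4621 -0.0498  0.0461] [ 1.7017e+02 -1.7000e-01  8.7040e+01] [-0.6   0.32 -0.22] 15.4
```

```bash
python3 -m pendant '[[[-0.1,-0.4,0.9,0,0,0,0],[0,0,0.8,0,0,0,0]]]'; python3 w.py 3; python3 go.py "tare" | tail -5
```

```text
time: 15.57
ee_pos: [0.464, -0.0508, 0.031]
tcp_rot: [170.0, -0.2, 87.1]
wrist_force: [-0.6, 0.3, -0.8]
opening: -0.0001
15.62 [ 0.464  -0.0508  0.0297] [-1.  -0.2 -1.5]
15.67 [ 0.4636 -0.0507  0.0301] [-0.1 -0.4 -0.4]
15.72 [ 0.4636 -0.0508  0.0307] [-0.3 -0.8  0.2]
tip in balance mm [-119.6  -77.6   60.2]
tare shift cm [-0.04 -0.37  1.05]
 tilt 0 rotvec [ 0.174 -0.003  0.002]
 tilt -10 rotvec [-0.001 -0.003  0.002]
[ 0.4636 -0.0508  0.0307] [ 1.7003e+02 -1.6000e-01  8.7060e+01] [-0.29 -0.81  0.22] 15.72
```

```bash
python3 -m pendant '[[[0,-0.3,0.7,0,0,0,0]]]'; python3 w.py 2;  python3 -m pendant '[[[0,-0.1,0.3,0,0,0,0]]]'; python3 w.py 2; python3 go.py "tare" | tail -5; python3 -m pendant '[[[0,0,0.3,0,0,0,0]]]'; python3 w.py 3
```

```text
time: 15.8
ee_pos: [0.4631, -0.0508, 0.0246]
tcp_rot: [169.9, -0.2, 87.1]
wrist_force: [-0.3, -0.5, 0.1]
opening: 0.0
15.85 [ 0.4616 -0.0506  0.0222] [-1.1  0.3 -2.1]
15.9 [ 0.4613 -0.0506  0.0223] [ 0.1 -0.1  0.2]
time: 15.98
ee_pos: [0.4611, -0.0506, 0.0195]
tcp_rot: [170.1, -0.2, 87.1]
wrist_force: [0.8, -0.4, 0.9]
opening: 0.0001
16.03 [ 0.4606 -0.0505  0.0186] [ 0.8 -0.7  1.9]
16.08 [ 0.4606 -0.0505  0.0189] [-1.2 -0.2  0.6]
tip in balance mm [-122.5  -77.6   48.5]
tare shift cm [-0.04  0.12 -0.05]
 tilt 0 rotvec [ 0.173 -0.003  0.002]
 tilt -10 rotvec [-0.002 -0.003  0.002]
[ 0.4606 -0.0505  0.0189] [ 1.7011e+02 -1.7000e-01  8.7060e+01] [-1.22 -0.22  0.62] 16.08
time: 16.17
ee_pos: [0.4613, -0.0506, 0.0165]
tcp_rot: [170.1, -0.2, 87.1]
wrist_force: [-1.7, -0.1, 3.7]
opening: 0.0001
16.22 [ 0.4614 -0.0506  0.0158] [0.5 0.6 5.1]
16.27 [ 0.4614 -0.0506  0.0161] [-1.3  0.3  5.5]
16.32 [ 0.4614 -0.0506  0.0162] [-0.8 -0.1  3.9]
```

Same spring signature at the expected height. Press to the stop, then release and retreat.

```bash
python3 -m pendant '[[[0,0,0.3,0,0,0,0]]]'; python3 w.py 3; python3 -m pendant '[[[0,0,-1,0,0,0,0],[0,0,-2,0,0,0,0],[0,0,-3,0,0,0,0],[0,0,-4,0,0,0,0],[0,0,-3,0,0,0,0]]]'; python3 w.py 4
python3 - <<'E'
from fit import *
for c in("top","scene"):
    i=bot.camera(c);j=cv2.imread(f"pics/{c}0.png")
    for n in("jar","weight","clamp","dish","lip"): print(c,n,[(np.round(m["uv"],1).tolist(),round(m["confidence"],2)) for m in bot.mark_of(c,n)[:3]])
E
```

```text
time: 16.4
ee_pos: [0.4621, -0.0506, 0.0148]
tcp_rot: [170.0, -0.2, 87.1]
wrist_force: [-24.9, 2.8, 44.7]
opening: 0.0001
16.45 [ 0.4619 -0.0506  0.0152] [-16.8   1.6  29.4]
16.5 [ 0.4619 -0.0506  0.0154] [-14.1   1.6  22.3]
16.55 [ 0.4619 -0.0506  0.0153] [-14.8   1.5  24. ]
time: 16.97
ee_pos: [0.4348, -0.0493, 0.1414]
tcp_rot: [170.7, -0.2, 87.1]
wrist_force: [0.9, -0.3, 0.8]
opening: 0.0003
17.02 [ 0.4362 -0.0495  0.1471] [-1.2  0.9  5.2]
17.07 [ 0.4369 -0.0495  0.1444] [ 1.3 -0.3 -0. ]
17.12 [ 0.4364 -0.0494  0.1416] [-0.5  0.6 -0.4]
17.17 [ 0.4357 -0.0494  0.1397] [-0.7 -0.5 -1.4]
['top'] [ 0.5817  0.0205 -0.0517] -2.96 0.7
['scene'] [ 0.5825  0.0206 -0.0574] -3.29 0.31
['top', 'scene'] [ 0.582   0.0205 -0.054 ] -3.09 0.56
power [0.46510167 0.10694026 0.0492    ] tare [ 0.45657189 -0.05082933  0.0492    ]
top jar [([452.4, 141.8], 0.82), ([453.5, 196.8], 0.72), ([450.8, 263.2], 0.71)]
top weight [([392.6, 186.4], 0.6)]
top clamp [([237.5, 152.1], 0.74), ([349.3, 235.0], 0.28)]
top dish []
top lip [([313.3, 177.9], 0.95)]
scene jar [([286.3, 119.9], 0.97), ([244.6, 143.6], 0.94), ([203.3, 164.8], 0.87)]
scene weight [([265.3, 176.8], 0.56)]
scene clamp [([331.3, 286.3], 0.72)]
scene dish [([300.6, 226.4], 0.17)]
scene lip [([308.3, 193.6], 0.95)]
```

```bash
python3 -c "
from h import bot
bot.job_done();print(bot.get_obs()['time'])"
```

```text
the job is handed in; nothing more can be done
the job is handed in; nothing more can be done
```

I pressed the power key, pushed the glass top shut, then pressed the tare key. I handed the job in at about 17.5 s; no verdict was reported.

**Last checks**
- **Keys:** both gave about 4 mm of spring travel, then a hard stop at 25–45 N held for over 0.1 s. I lifted clear each time. A picture showed the power key back up. The tare key's return and the three small keys were not looked at afterwards.
- **Top:** it took two pushes. In the first the fingertip seemed to ride up on the lip, so I went lower and pushed to a firm 30 N stop, with the lip where it should be when shut.
- **Surroundings:** the jar, weight and clamp marks were within about 4 pixels of the start, which is network scatter.

**Disagreements**
- **Top position:** after the stop, the networks put the top 5–6 mm open. They read 2–9 mm too far open at the start as well, and the image profile put it about 1.5 mm from shut. I trusted the stop. I did not work out an opening from the final lip marks.
- **Fingertip:** the real fingertip sat about 30 mm short of the reported TCP. I found this by contact and corrected for it.
- **Unexplained contact:** the vertical contact height in the first push does not fully fit that 30 mm.
- **Dish:** it was not reliably found in the final pictures, but nothing went inside the shield.
- **Picture limit:** I had already viewed 12 pictures, so the final checks after tare were numeric only.

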